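Take the part-used tape reel off its braked stand and weigh it

TASK

The part-used reel of box tape on the reel stand has to be weighed. Swing the stand's brake lever to its last notch and let go, so that the platter is held; then turn the reel (its collar gives a good grip) until it comes free of the hidden ears of the spindle (feel for it, do not force it), slide it straight up off the spindle and set it down gently, flat and collar up, in the middle of the scale's pan. Then press the brake's button so that the lever springs back to its rest and the stand is ready for the next reel; leave the other things where they are.

Things in the scene. Friction and masses are not known exactly. Their poses are not given: they have to be found in the camera images.
- reel_stand: Fixed grey reel stand. Origin: underside centre below the spindle axis; at rest the lever points to its -x; z up. Base plate 18 mm thick, x -90..90, y -170..95 mm. On it a free-running platter, diameter 144 mm, top at z = 40 mm, with an upright spindle, diameter 25 mm. Brake housing x -59..-1, y -162..-114, top z = 48 mm.
- spindle_tip (a point): Tip of the spindle, on its axis, z = 136 mm. The spindle has three ears 120 degrees apart, 6 mm wide, reaching 19.5 mm from the axis, underside 10 mm above the platter, hidden in the reel's hub. They turn with the platter; their angle is unknown and cannot be seen: it must be felt for.
- tape_reel: Loose white reel with wound brown paper tape, diameter 120 mm, 48 mm high over its flanges, 0.25 to 0.5 kg. Origin: centre of underside, z up its axis. It stands on the platter round the spindle. Its hub floor has three slots, at 0, 120, 240 degrees from its x axis, and lies under the spindle's ears. With the brake off the platter turns along with it.
- reel_collar (a point): On the reel's axis, 70 mm above its underside, amid the round collar to grip it by: outer diameter 52 mm, bore 44 mm, 48 to 88 mm above the underside. The reel lifts 4 mm and stops at the ears, unless turned (either way, without end) so that its slots lie under the ears to about 7 degrees; then it slides up freely, and is clear of the spindle after 96 mm.
- brake_lever (a joint): Brake lever, rad: 0 at rest (off), growing as it swings clockwise seen from above, towards the reel. Ratchet notches at 0.20, 0.32 and 0.44 (the last: brake firmly on), end stop at 0.50. A spring pulls it back into the notch it has passed, and home when the button is pressed.
- brake_grip (a point): Point on the axis of the lever's upright black grip (diameter 19 mm, from z = 38, top of the lever's bar, to 89 mm), at z = 72 mm. It moves on a circle of radius 150 mm about the lever's vertical pivot, at x = 30, y = -100 mm in the stand's frame.
- button_top (a point): Top centre of the brake's round black release button, diameter 23 mm, on the housing (at rest at z = 60 mm). Pressing it down 5 to 7 mm (about 6 to 9 N) lets the lever spring back.
- brake_button (a joint): Travel of the release button, m: 0 up, 0.007 fully pressed; springs back up.
- dial_scale: Fixed white dial scale. Origin: centre of its underside on the worktop. Its round dished pan is centred over the origin: flat floor of diameter 190 mm at z = 130.5 mm, rim of outer diameter 212 mm up to z = 148 mm; the pan sinks 1 to 6 mm under load.
- tub_dark: Bystander: dark round tub, diameter 107 mm, 70 mm high; origin centre of underside.
- gel_pot: Bystander: small round pot with white lid, diameter 45 mm, 39 mm high; origin centre of underside.
- gel_pot_b: Bystander: small round pot like the other, diameter 45 mm, 39 mm high; origin centre of underside.
There are look-alikes about, which are no part of the job. What is shaped like the tape_reel but blue is not meant.

How it is judged:
On the way, in this order (a step that is already met when the one before it is completed fails the run):
1. the brake lever stands in its last notch by itself, let go, the reel still on the spindle (value of joint brake_lever above 0.4 rad and contact force between each of the arm, the fingers and reel_stand below 0.2 N and z of tape_reel in the frame of reel_stand below 0.06 m), for 0.2 s.
2. with the brake on, the reel is off the spindle, above its tip (value of joint brake_lever above 0.4 rad and z of tape_reel in the frame of reel_stand above 0.136 m), for 0.05 s.
3. the reel stands flat, collar up, in the middle of the scale's pan and is let go, the brake still on (value of joint brake_lever above 0.4 rad and horizontal distance between tape_reel and dial_scale below 0.03 m and z of tape_reel in the frame of dial_scale between 0.122 and 0.1335 m and angle between tape_reel's own z axis and vertical below 0.1 rad and contact force between the fingers and tape_reel below 0.1 N), for 0.2 s.
4. the button has been pressed and the brake lever is back at rest (value of joint brake_lever below 0.05 rad), for 0.1 s.
At the end, for the whole second after the job is handed in: The reel stands flat and collar up (tilt under 0.1 rad) on the scale's pan, its axis within 30 mm of the pan's centre, at rest and let go; the brake lever is back at rest (under 0.05 rad) and the button is up (value of joint brake_lever below 0.05 rad and value of joint brake_button below 0.002 m and horizontal distance between tape_reel and dial_scale below 0.03 m and z of tape_reel in the frame of dial_scale between 0.122 and 0.1335 m and angle between tape_reel's own z axis and vertical below 0.1 rad and linear speed of tape_reel below 0.02 m/s and contact force between tape_reel and dial_scale above 1 N); the robot touches nothing.
It fails at once if the reel is forced: more than 120 N between reel and stand (contact force between tape_reel and reel_stand above 120 N).
It fails at once if the reel is dropped or thumped on the scale: more than 40 N (contact force between tape_reel and dial_scale above 40 N).
It fails at once if a bystander is moved by more than 30 mm (distance of any of tub_dark, gel_pot, gel_pot_b from where it was at the start of the episode above 0.03 m).
It also fails if it takes over 72 s, if anything falls off the work surface, if the arm or the gripper's body presses on something with over 40 N, if the wrist force passes 120 N, or if a joint passes its speed limit or range.

ROBOT

A 6-joint arm with a two-finger parallel gripper is mounted at the origin on a cart in front of the work surface, level with it; the furniture and walls round the work are solid. World frame = base frame: x ahead of the robot, y to its left, z up, the work surface at z = 0. Lengths are in m, angles in rad, forces in N, time in s.
With the tool pointing down it reaches from about 0.35 to 0.975 m from the base axis. Payload 4.9 kg.
Tool frame: the origin (TCP) lies at the very end of the fingers, on their centre line; the grasp point (between the pads) lies 19 mm behind it (ctrl.grip_point_offset is the distance from the TCP to the grasp point, in m); z points along the fingers, y is the line along which they close (so a half turn about z gives the same grasp; the last joint's range is limited). The gripper opens to 85 mm and grips with 20 to 120 N. Pads are 22 mm wide; open, the fingers measure 114 mm over their backs; the gripper's body (76 mm by 85 mm) begins 54 mm behind the grasp point. The pads swing forward as they close: fully open they stand 13 mm farther back than shut.
Start: joints at [-1.293, 0.053, 1.613, -0, 1.476, -0.119], TCP at [0.242, -0.576, 0.211] pointing down, gripper open.
Joint ranges: [-3.01, 3.01], [-1.01, 2.22], [0.06, 2.58], [-1.02, 4.17], [0.09, 2.62], [-3.14, 3.14]. Speed limits (rad/s): [2.57, 2.57, 3.14, 3.14, 3.14, 3.14].

INTERFACE

Orientations are given as a rotation vector (axis times angle).
In Python, from station import ctrl gives the robot as it stands.
- The arm moves only by the tool send_rows, never from a script. Its argument "rows" is a list of rows, each a list of 3 entries, a list of its own where there are three numbers: the finger opening in cm, from 0 to 8.54, then the shift along the tool's x, y, z in cm, then the turn about the tool's z in degrees. A call has 1 to 10 rows; each row shifts and turns the commanded pose from where the row before left it, along the tool's axes as they then stand; what a row does not reach is not made up. A row lasts 1/8 s, in which the tool goes at most 62.5 mm and 10.7 degrees, less where a joint would pass 70% of its speed; a pose out of reach is approached as far as the arm can. A call with a gripper value outside its range is refused whole. The fingers move at their own pace and stop on an object; "newtons" is the grip in N (left out, the last holds). Time passes only in rows, so rows that do not move let the fingers close. It gives the time, the measured TCP pose, the force, the opening and the grip force at its end, in the units of the state.
- ctrl.get_obs(): the state, without advancing time (a new reading comes with each control period).
- ctrl.get_image(name): name is "scene" or "top"; returns a dict with "frame" (400x640x3 uint8, red, green, blue), "range_z" (400x640 float32, m along the optical axis (not along the pixel's ray), 0 where there is no reading), "fx", "fy", "cx", "cy" (pixels), "cam_to_world" (4x4, takes a point from camera to world coordinates). Camera axes: x right, y down, z forward; pixel columns grow to the right and rows downward; lengths in m; the calibration is good to about 2 mm. A picture is of the moment at which its call begins.
- ctrl.finish_job(): hands the job in; it is judged then, once.
The state is a dict: "t": time; "q": joint angles; "dq": joint speeds; "effort": joint torques, N m; "tool_pos": TCP position; "tool_rot": TCP orientation; "contact_force": force on the tool from outside, world axes, zero at the start; "wrist_torque": the same for the moment, N m; "opening": finger opening in m; "grip_force": force on a finger pad.
Only numpy, scipy, OpenCV 4.12 (cv2) and the standard library are available. Lean on these libraries where they do the work, as an engineer would, in place of code of your own. Each camera call takes 0.05 s, during which the arm holds its last target. There are 200 camera calls.

## Working session

There is one attempt and no reset: what is moved stays moved. The work goes in short steps, Python scripts to look and compute and a tool call to move; the robot and the scene stay as the last step left them, time stands still between calls to the robot, and variables do not carry over. Pictures are saved under pics/ and viewed, at most 10 in all, crops included, and the job is handed in when it is done.

Besides the shell and the picture viewer there is one more tool, called after ">>>" by a JSON object that holds its "op" and its "data". send_rows: Moves the arm, as the interface text tells. Its arguments: {"type":"object","properties":{"rows":{"type":"array","items":{"type":"array"}},"newtons":{"type":"number"}},"required":["rows"]}

```bash
mkdir -p pics; ls; python3 - <<'E'
from station import ctrl
import cv2,pickle
o=ctrl.get_obs();print(o)
for n in("scene","top"):
    d=ctrl.get_image(n);pickle.dump(d,open(n+".pkl","wb"))
    cv2.imwrite(f"pics/{n}0.png",d["frame"][:,:,::-1]);print(d["cam_to_world"],d["fx"],d["cx"],d["cy"])
E
```

```text
pics
{'t': 0.0, 'q': array([-1.29304164e+00,  5.33794231e-02,  1.61428441e+00, -2.42075373e-05,
        1.47603214e+00, -1.19024669e-01]), 'dq': array([ 0.00226034, -0.00113607, -0.00097324, -0.00106455,  0.00086847,
       -0.00057433]), 'effort': array([-2.50625862e-04, -3.93677938e+01, -3.70173740e+01, -1.41797859e-04,
        6.89102933e-03, -4.83153954e-06]), 'tool_pos': array([ 0.24132534, -0.57580267,  0.20985482]), 'tool_rot': array([-3.07791660e+00, -6.18769867e-01,  2.99469440e-04]), 'contact_force': array([-0.03834344, -0.19904585,  0.21778888]), 'wrist_torque': array([-0.03152945,  0.00909154,  0.02264704]), 'grip_force': 0.0, 'opening': 0.08516900613438165}
[[-0.69685291  0.52730634 -0.48615228  1.10174369]
 [ 0.71717749  0.50546519 -0.47975137  0.63270461]
 [-0.00724289 -0.68297361 -0.73040714  1.02169642]
 [ 0.          0.          0.          1.        ]] 393.3865533151969 312.8460441076725 202.44133806701612
[[ 0.00242436 -0.98979354  0.14248812  0.32215195]
 [-0.99996119 -0.00360635 -0.00803773  0.02991537]
 [ 0.00846956 -0.14246311 -0.98976388  1.50911147]
 [ 0.          0.          0.          1.        ]] 519.4888912078088 314.9722766449361 197.10621185075888
```

View pics/scene0.png

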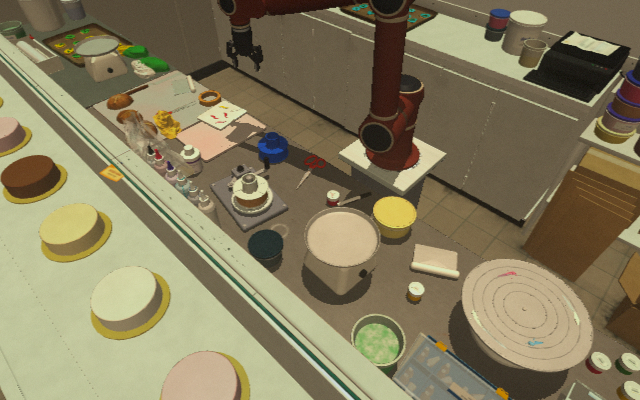

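View pics/top0.png

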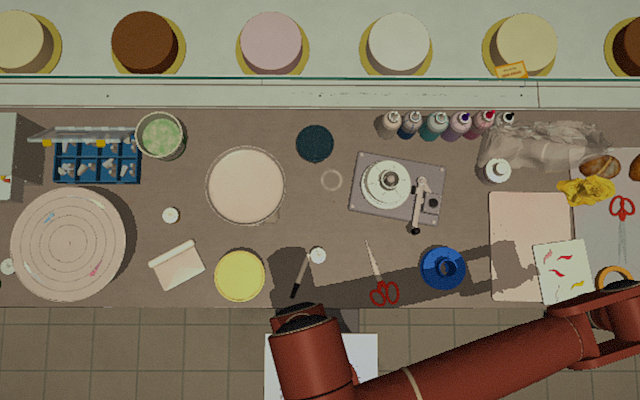

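Top view: white reel on the grey stand at (388,185), lever grip about (416,231), housing and button about (434,203). The blue reel at (443,268) is not meant. For the scale there are two candidates: the pale pan on a body at (245,185), and the big low turntable at (70,243), about 330 mm across. The first fits the 212 mm pan. I'll confirm both in enlarged crops.

```bash
cat > h.py <<'E'
import numpy as np,cv2,pickle
def load(n): return pickle.load(open(n+".pkl","rb"))
def cloud(d):
    z=d["range_z"];v,u=np.mgrid[:z.shape[0],:z.shape[1]]
    P=np.stack([(u-d["cx"])/d["fx"]*z,(v-d["cy"])/d["fy"]*z,z,np.ones_like(z)],-1)@d["cam_to_world"].T
    return P[...,:3]
def ray(d,u,v,h):
    c=d["cam_to_world"];r=c[:3,:3]@np.array([(u-d["cx"])/d["fx"],(v-d["cy"])/d["fy"],1]);o=c[:3,3]
    return o+r*(h-o[2])/r[2]
E
python3 - <<'E'
from h import *
a=load("top")["frame"][135:255,190:460,::-1];b=load("scene")["frame"][130:300,200:400,::-1]
A=cv2.resize(a,(800,356),interpolation=cv2.INTER_CUBIC)
cv2.imwrite("pics/ct.png",A)
cv2.imwrite("pics/cs.png",cv2.resize(b,(700,595),interpolation=cv2.INTER_CUBIC))
d=load("top");P=cloud(d)
for n,(u,v) in dict(reel=(375,190),collar=(388,185),pan=(245,185),grip=(416,231),tt=(70,243),base=(360,170),tub=(315,143)).items():print(n,P[v,u].round(3))
def circ(z0,z1,box):
    u0,u1,v0,v1=box;Q=P[v0:v1,u0:u1];m=(Q[...,2]>z0)&(Q[...,2]<z1);q=Q[m]
    c,r=cv2.minEnclosingCircle(q[:,:2].astype(np.float32));print(len(q),np.round(c,4),round(r,4),q.mean(0).round(4))
circ(.143,.155,(195,295,140,230))  # rim
circ(.08,.095,(350,420,150,220))   # flange top
circ(.12,.135,(350,420,150,220))   # collar top
circ(.075,.095,(405,450,215,240)) # grip
E
```

```text
reel [ 0.548 -0.148  0.084]
collar [ 0.56  -0.183  0.098]
pan [0.553 0.207 0.13 ]
grip [ 0.434 -0.259  0.088]
tt [0.397 0.669 0.12 ]
base [ 0.617 -0.113  0.02 ]
tub [0.683 0.019 0.075]
433 [0.5495 0.2062] 0.1078 [0.5539 0.2102 0.1471]
1102 [ 0.5712 -0.1839] 0.0602 [ 0.5694 -0.1825  0.0883]
168 [ 0.5713 -0.1832] 0.0276 [ 0.5707 -0.1831  0.1281]
40 [ 0.4345 -0.2593] 0.0093 [ 0.434  -0.2587  0.0854]
```

View pics/ct.png

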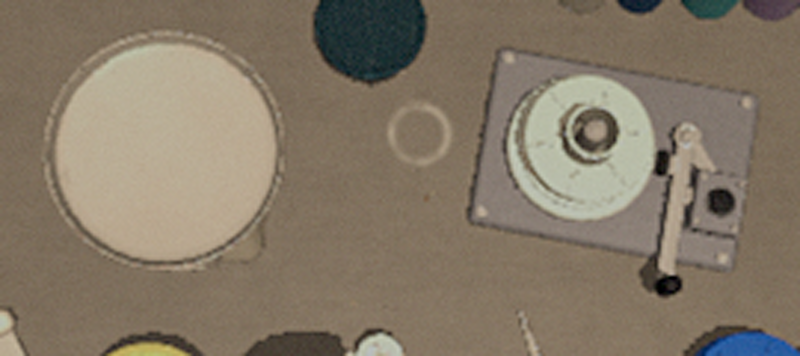

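View pics/cs.png

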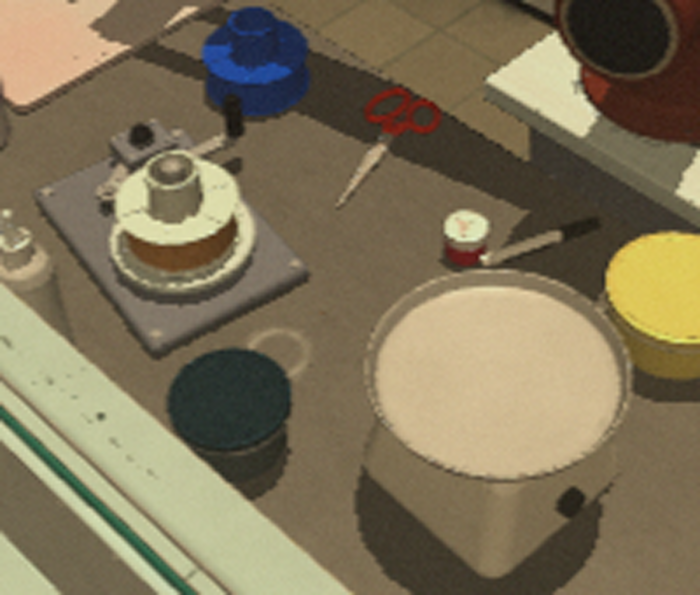

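White reel on the stand and the scale (pale pan on a box body with its dial knob) are both confirmed. Spindle axis is about (0.571,-0.184), stand yaw about -10.8°. The predicted grip position matches the measured one (0.434,-0.259).

```bash
cat > go.py <<'E'
import sys,numpy as np
from scipy.spatial.transform import Rotation as R
from station import ctrl
x,y,z,a=map(float,sys.argv[1:5]);o=ctrl.get_obs()
M=R.from_rotvec(o["tool_rot"]).as_matrix();ya=np.degrees(np.arctan2(M[1,1],M[0,1]))
d=M.T@(np.array([x,y,z])-o["tool_pos"]);t=(ya-a+90)%180-90
print("t",round(o["t"],2),"shift cm",(d*100).round(2),"turn",round(t,1),"yang",round(ya,1),"q6",round(o["q"][5],2),"pos",o["tool_pos"].round(4),"F",o["contact_force"].round(1),"open",round(o["opening"],4))
E
python3 go.py 0.4345 -0.2595 0.15 79.2
```

```text
t 0.1 shift cm [ 30.03 -21.7    6.05] turn 33.5 yang -67.3 q6 -0.12 pos [ 0.2414 -0.5758  0.21  ] F [-0.2 -0.5  1. ] open 0.0851
```

>>> {"op": "send_rows", "data": {"rows": [[5,[3.7,-2.7,0],0],[5,[3.7,-2.7,0],0],[5,[3.7,-2.7,0],0],[5,[3.7,-2.7,0],0],[5,[3.7,-2.7,0],0],[5,[3.7,-2.7,0],0],[5,[3.7,-2.7,0],0],[5,[3.7,-2.7,0],0],[5,[0,0,1],10],[5,[0,0,1],10]]}}

```text
t: 1.35
tool_pos: [0.4312, -0.2619, 0.1905]
tool_rot: [-3.141, -0.069, 0.001]
contact_force: [0.5, -0.0, -0.8]
opening: 0.0502
grip_force: 0.0
```

```bash
python3 go.py 0.4345 -0.2595 0.15 79.2
```

```text
t 1.35 shift cm [ 0.34 -0.23  4.05] turn 13.3 yang -87.5 q6 0.83 pos [ 0.4312 -0.2619  0.1905] F [ 0.5 -0.  -0.8] open 0.0502
```

>>> {"op": "send_rows", "data": {"rows": [[5,[0.35,-0.25,2],6.5],[5,[0,0,2],6.8],[5,[0,0,3],0],[5,[0,0,3],0],[5,[0,0,2.5],0],[5,[0,0,1],0],[5,[0,0,0],0]]}}

```text
t: 2.22
tool_pos: [0.434, -0.2598, 0.0555]
tool_rot: [-3.127, 0.289, 0.002]
contact_force: [0.6, -0.4, -0.5]
opening: 0.05
grip_force: 0.0
```

```bash
python3 go.py 0.4345 -0.2595 0.053 79.2
```

```text
t 2.23 shift cm [ 0.04 -0.04  0.25] turn 0.2 yang -100.6 q6 1.07 pos [ 0.434  -0.2598  0.0555] F [ 0.6 -0.4 -0.5] open 0.05
```

>>> {"op": "send_rows", "data": {"rows": [[1,[0,0,0],0],[1,[0,0,0],0],[1,[0,0,0],0],[1,[0,0,0],0],[1,[0.03,-0.7,0],2.7],[1,[0.06,-1.41,0],5.4],[1,[0.06,-1.41,0],5.4],[1,[0,0,0],0]], "newtons": 40}}

```text
t: 3.22
tool_pos: [0.4459, -0.2276, 0.0576]
tool_rot: [3.07, -0.652, 0.004]
contact_force: [-2.5, -5.6, 4.7]
opening: 0.0168
grip_force: 39.4
```

```bash
python3 go.py 0.4648 -0.1967 0.053 52.0
```

```text
t 3.23 shift cm [ 0.47 -3.59  0.45] turn 14.0 yang -114.0 q6 1.37 pos [ 0.4459 -0.2276  0.0576] F [-2.5 -5.6  4.7] open 0.0168
```

>>> {"op": "send_rows", "data": {"rows": [[1,[0.06,-1.41,0],5.4],[1,[0.06,-1.41,0],5.4],[1,[0.03,-0.8,0],3],[1,[0,0,0],0],[1,[0,0,0],0]]}}

```text
t: 3.85
tool_pos: [0.4636, -0.198, 0.0576]
tool_rot: [2.968, -1.015, 0.003]
contact_force: [-4.2, -6.1, 5.6]
opening: 0.0164
grip_force: 39.6
```

```bash
python3 go.py 0.4638 -0.1956 0.053 52.0
```

```text
t 3.85 shift cm [-0.14 -0.2   0.46] turn 0.2 yang -127.8 q6 1.68 pos [ 0.4636 -0.198   0.0576] F [-4.2 -6.1  5.6] open 0.0164
```

>>> {"op": "send_rows", "data": {"rows": [[1,[0,-0.25,0],0],[1,[0,0,0],0],[1,[0,0.15,0],0],[3,[0,0,0],0],[5,[0,0,0],0],[5,[0,0,0],0],[5,[0,0,-2.5],0],[5,[0,0,-4],0],[5,[0,0,-5],0],[7.5,[0,0,0],0]]}}

```text
t: 5.1
tool_pos: [0.4668, -0.1959, 0.1763]
tool_rot: [2.971, -1.018, 0.014]
contact_force: [-0.1, -0.4, 0.0]
opening: 0.0667
grip_force: 0.0
```

```bash
python3 go.py 0.571 -0.1838 0.18 52; python3 - <<'E'
from station import ctrl
from h import *
d=ctrl.get_image("scene");f=d["frame"][130:260,200:330,::-1]
cv2.imwrite("pics/s1.png",cv2.resize(f,(520,520),interpolation=cv2.INTER_CUBIC))
E
```

```text
t 5.1 shift cm [ 7.49 -7.35 -0.29] turn 0.2 yang -127.8 q6 1.69 pos [ 0.4668 -0.1959  0.1763] F [-0.1 -0.4  0. ] open 0.0667
```

View pics/s1.png

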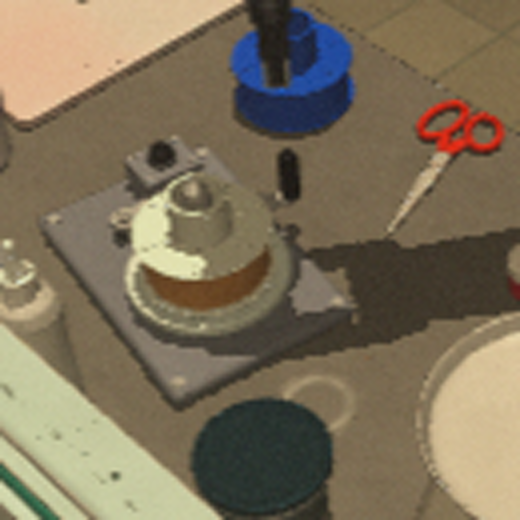

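The lever stands swung towards the reel with its grip at crop (289,175), full image about (272,174), and it has been let go. I'll check its angle from the grip's depth.

```bash
python3 - <<'E'
from station import ctrl
from h import *
d=ctrl.get_image("scene");P=cloud(d);Q=P[164:184,264:282];f=d["frame"][164:184,264:282].max(-1)
m=(f<60)&(Q[...,2]>.045)&(Q[...,2]<.095);q=Q[m];t=q[q[:,2]>.08]
print(len(q),q.mean(0),len(t),t.mean(0) if len(t) else 0)
# surface faces the camera: push 9.5mm*~0.8 away from it
v=q.mean(0)[:2]-d["cam_to_world"][:2,3];c=q.mean(0)[:2]+v/np.linalg.norm(v)*.0075
e=c-np.array([.582,-.288]);print(c,np.linalg.norm(e),np.radians(169.2)-np.arctan2(e[1],e[0]))
E
```

```text
50 [ 0.46613205 -0.19889218  0.06941036] 15 [ 0.46544342 -0.20060803  0.08567889]
[ 0.4615776  -0.20485095] 0.14633973706685308 0.4158113670698169
```

>>> {"op": "send_rows", "data": {"rows": [[7.8,[2.5,-2.5,-0.5],0],[7.8,[3,-3,-0.5],0],[7.8,[2,-1.85,0],0],[7.8,[0,0,0],0]]}}

```text
t: 5.7
tool_pos: [0.5682, -0.1818, 0.1783]
tool_rot: [-2.972, 1.017, 0.007]
contact_force: [-0.6, 0.1, 0.0]
opening: 0.0782
grip_force: 0.0
```

```bash
python3 go.py 0.571 -0.1835 0.093 52
```

```text
t 5.7 shift cm [ 0.36 -0.04  8.53] turn 0.2 yang -127.8 q6 1.8 pos [ 0.5682 -0.1818  0.1783] F [-0.6  0.1  0. ] open 0.0782
```

>>> {"op": "send_rows", "data": {"rows": [[7.8,[0.35,0,2.5],0],[7.8,[0,0,2.5],0],[7.8,[0,0,2],0],[7.8,[0,0,1],0],[7.8,[0,0,0.2],0],[7.8,[0,0,0],0]]}}

```text
t: 6.45
tool_pos: [0.5716, -0.1852, 0.0999]
tool_rot: [2.971, -1.019, 0.002]
contact_force: [0.6, -0.4, 0.4]
opening: 0.0781
grip_force: 0.0
```

```bash
python3 go.py 0.571 -0.1835 0.093 52
```

```text
t 6.45 shift cm [-0.15 -0.09  0.69] turn 0.1 yang -127.9 q6 1.79 pos [ 0.5716 -0.1852  0.0999] F [ 0.6 -0.4  0.4] open 0.0781
```

>>> {"op": "send_rows", "data": {"rows": [[7.8,[-0.15,-0.1,0.4],0],[4.5,[0,0,0],0],[4.5,[0,0,0],0],[4.5,[0,0,0],0],[4.5,[0,0,0],0]], "newtons": 50}}

```text
t: 7.08
tool_pos: [0.5708, -0.1838, 0.0961]
tool_rot: [2.971, -1.019, 0.001]
contact_force: [-2.5, -0.8, 5.3]
opening: 0.0493
grip_force: 51.9
```

```bash
python3 go.py 0.571 -0.1835 0.095 52
```

```text
t 7.08 shift cm [-0.   -0.03  0.11] turn 0.1 yang -127.9 q6 1.8 pos [ 0.5708 -0.1838  0.0961] F [-2.5 -0.8  5.3] open 0.0493
```

>>> {"op": "send_rows", "data": {"rows": [[4.5,[0,0,-0.2],0],[4.5,[0,0,-0.2],0],[4.5,[0,0,0],0],[4.5,[0,0,0],0]]}}

```text
t: 7.58
tool_pos: [0.5702, -0.1828, 0.0983]
tool_rot: [-2.971, 1.019, 0.002]
contact_force: [0.2, 0.5, -4.9]
opening: 0.0495
grip_force: 52.4
```

>>> {"op": "send_rows", "data": {"rows": [[4.5,[0,0,-0.2],0],[4.5,[0,0,0],0],[4.5,[0,0,0],0]]}}

```text
t: 7.95
tool_pos: [0.5701, -0.1829, 0.1003]
tool_rot: [-2.971, 1.019, 0.002]
contact_force: [-0.6, 0.4, -8.2]
opening: 0.0497
grip_force: 54.6
```

>>> {"op": "send_rows", "data": {"rows": [[4.5,[0,0,-0.2],0],[4.5,[0,0,0],0],[4.5,[0,0,0],0]]}}

```text
t: 8.32
tool_pos: [0.5694, -0.1825, 0.1006]
tool_rot: [-2.971, 1.019, 0.005]
contact_force: [4.0, -0.2, -23.4]
opening: 0.0488
grip_force: 55.5
```

>>> {"op": "send_rows", "data": {"rows": [[4.5,[0,0,0.05],-3],[4.5,[0,0,0],-3],[4.5,[0,0,0],-3],[4.5,[0,0,0],-3],[4.5,[0,0,0],0]]}}

```text
t: 8.95
tool_pos: [0.5688, -0.1829, 0.1007]
tool_rot: [3.062, -0.704, -0.007]
contact_force: [-0.4, -0.8, -22.5]
opening: 0.0493
grip_force: 55.6
```

>>> {"op": "send_rows", "data": {"rows": [[4.5,[0,0,0],-3],[4.5,[0,0,0],-3],[4.5,[0,0,0],-3],[4.5,[0,0,0],-3],[4.5,[0,0,0],0]]}}

```text
t: 9.57
tool_pos: [0.5687, -0.1832, 0.1007]
tool_rot: [3.118, -0.381, -0.007]
contact_force: [-3.2, -3.1, -24.7]
opening: 0.0491
grip_force: 55.6
```

>>> {"op": "send_rows", "data": {"rows": [[4.5,[0,0,0],-3],[4.5,[0,0,0],-3],[4.5,[0,0,0],-3],[4.5,[0,0,0],-3],[4.5,[0,0,0],0]]}}

```text
t: 10.2
tool_pos: [0.5688, -0.1836, 0.1008]
tool_rot: [3.141, -0.054, -0.007]
contact_force: [-2.2, -4.2, -24.9]
opening: 0.0492
grip_force: 55.8
```

```bash
python3 go.py 0.571 -0.1835 0.095 52;python3 -c "
from station import ctrl;print(ctrl.get_obs()['wrist_torque'])"
```

```text
t 10.2 shift cm [ 0.22 -0.02  0.58] turn 36.0 yang -92.0 q6 1.17 pos [ 0.5688 -0.1836  0.1008] F [ -2.2  -4.2 -24.9] open 0.0492
[-0.86672244  0.55587495 -0.06809304]
```

>>> {"op": "send_rows", "data": {"rows": [[4.5,[0,0,0],-3],[4.5,[0,0,0],-3],[4.5,[0,0,0],-3],[4.5,[0,0,0],-3],[4.5,[0,0,0],0]]}}

```text
t: 10.82
tool_pos: [0.5693, -0.1839, 0.1014]
tool_rot: [3.129, 0.274, -0.005]
contact_force: [-2.6, -4.3, -24.0]
opening: 0.0489
grip_force: 56.0
```

>>> {"op": "send_rows", "data": {"rows": [[4.5,[0,0,0],-3],[4.5,[0,0,0],-3],[4.5,[0,0,0],-3],[4.5,[0,0,0],-3],[4.5,[0,0,0],0]]}}

```text
t: 11.45
tool_pos: [0.5739, -0.1844, 0.1078]
tool_rot: [3.079, 0.599, 0.011]
contact_force: [-2.0, -0.2, -1.0]
opening: 0.0488
grip_force: 58.3
```

>>> {"op": "send_rows", "data": {"rows": [[4.5,[0,0,-0.5],0],[4.5,[0,0,-0.5],0],[4.5,[0,0,0],0]]}}

```text
t: 11.82
tool_pos: [0.5718, -0.1836, 0.1143]
tool_rot: [3.082, 0.602, 0.004]
contact_force: [0.3, -0.9, -3.8]
opening: 0.0491
grip_force: 57.8
```

```bash
python3 go.py 0.571 -0.1835 0.1178 52;python3 - <<'E'
from station import ctrl
import cv2
d=ctrl.get_image("scene");f=d["frame"][130:260,200:330,::-1]
cv2.imwrite("pics/s2.png",cv2.resize(f,(520,520),interpolation=cv2.INTER_CUBIC))
E
```

```text
t 11.82 shift cm [-0.07 -0.04 -0.35] turn 60.1 yang -67.9 q6 0.75 pos [ 0.5718 -0.1836  0.1143] F [ 0.3 -0.9 -3.8] open 0.0491
```

View pics/s2.png

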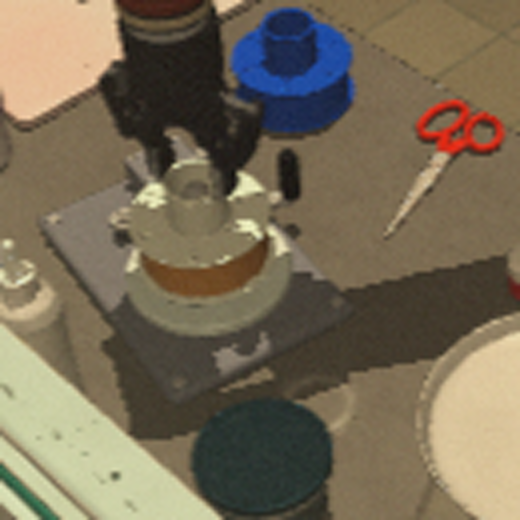

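The reel is rising with the gripper, its flange clearly higher above the platter at crop (195,270). The load is 3.8 N, so it is clear of the ears.

>>> {"op": "send_rows", "data": {"rows": [[4.5,[0,0,-1],0],[4.5,[0,0,-1.5],0],[4.5,[0,0,-1.5],0],[4.5,[0,0,-1.5],0],[4.5,[0,0,-1.5],0],[4.5,[0,0,-1.5],0],[4.5,[0,0,-1.5],0],[4.5,[0,0,-1.5],0],[4.5,[0,0,-1.0],0],[4.5,[0,0,0],0]]}}

```text
t: 13.12
tool_pos: [0.5712, -0.1834, 0.239]
tool_rot: [3.082, 0.603, 0.003]
contact_force: [0.0, 0.6, -4.7]
opening: 0.0486
grip_force: 57.7
```

```bash
python3 go.py 0.5495 0.2065 0.23 112
```

```text
t 13.12 shift cm [ 12.68 -36.93   0.86] turn 0.1 yang -67.9 q6 0.75 pos [ 0.5712 -0.1834  0.239 ] F [ 0.   0.6 -4.7] open 0.0486
```

>>> {"op": "send_rows", "data": {"rows": [[4.5,[0.7,-2.1,0],0],[4.5,[1.4,-4.1,0],0],[4.5,[1.4,-4.1,0],0],[4.5,[1.4,-4.1,0],0],[4.5,[1.4,-4.1,0],0],[4.5,[1.4,-4.1,0],0],[4.5,[1.4,-4.1,0],0],[4.5,[1.4,-4.1,0],0],[4.5,[1.4,-4.1,0],0],[4.5,[0.7,-2.0,0],0]]}}

```text
t: 14.38
tool_pos: [0.5468, 0.2087, 0.2366]
tool_rot: [-3.082, -0.607, 0.003]
contact_force: [-0.0, -0.1, -4.3]
opening: 0.0491
grip_force: 57.7
```

>>> {"op": "send_rows", "data": {"rows": [[4.5,[0,0,0],0],[4.5,[0,0,0],0]]}}

```text
t: 14.62
tool_pos: [0.5481, 0.2054, 0.2372]
tool_rot: [3.083, 0.602, -0.002]
contact_force: [-0.0, -0.3, -5.5]
opening: 0.0492
grip_force: 57.7
```

```bash
python3 go.py 0.5495 0.2065 0.19 112; python3 - <<'E'
from station import ctrl
from h import *
d=ctrl.get_image("scene");P=cloud(d)
cv2.imwrite("pics/s3.png",cv2.resize(d["frame"][150:300,250:440,::-1],(760,600),interpolation=cv2.INTER_CUBIC))
E
```

```text
t 14.62 shift cm [ 0.18 -0.05  4.72] turn 0.1 yang -67.9 q6 1.42 pos [0.5481 0.2054 0.2372] F [-0.  -0.3 -5.5] open 0.0492
```

View pics/s3.png

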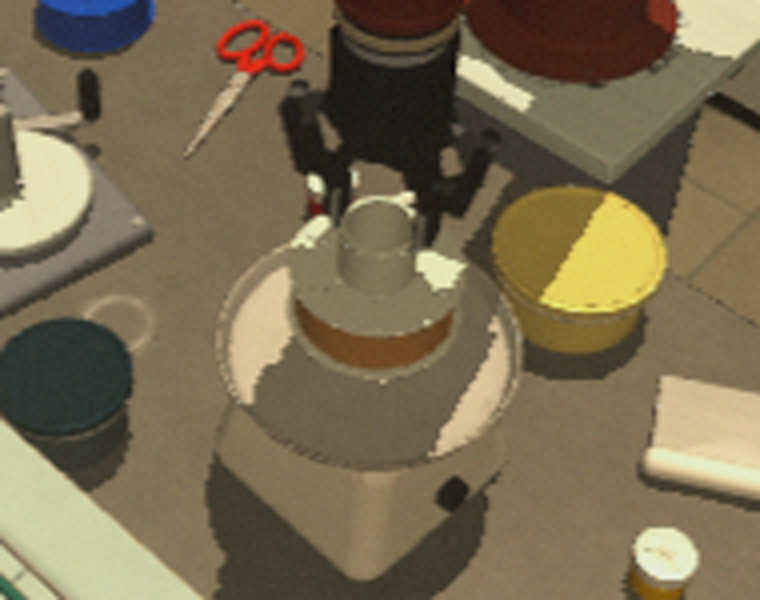

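The reel hangs level, collar up, over the pan at about crop (375,290), and the lever is still swung over.

>>> {"op": "send_rows", "data": {"rows": [[4.5,[0.18,-0.05,1],0],[4.5,[0,0,1],0],[4.5,[0,0,1],0],[4.5,[0,0,0.6],0],[4.5,[0,0,0.3],0],[4.5,[0,0,0.1],0],[4.5,[0,0,0],0]]}}

```text
t: 15.55
tool_pos: [0.55, 0.2073, 0.198]
tool_rot: [-3.083, -0.603, -0.001]
contact_force: [-0.5, -0.2, -5.2]
opening: 0.0489
grip_force: 57.7
```

>>> {"op": "send_rows", "data": {"rows": [[4.5,[0,0,0.1],0],[4.5,[0,0,0.1],0],[4.5,[0,0,0.1],0],[4.5,[0,0,0],0]]}}

```text
t: 16.05
tool_pos: [0.5497, 0.2072, 0.1944]
tool_rot: [3.083, 0.603, -0.0]
contact_force: [0.1, 0.1, -4.8]
opening: 0.0489
grip_force: 57.7
```

>>> {"op": "send_rows", "data": {"rows": [[4.5,[0,0,0.1],0],[4.5,[0,0,0.1],0],[4.5,[0,0,0.1],0],[4.5,[0,0,0],0]]}}

```text
t: 16.55
tool_pos: [0.5497, 0.2072, 0.1914]
tool_rot: [-3.083, -0.603, 0.001]
contact_force: [-0.6, 0.6, -5.5]
opening: 0.0489
grip_force: 57.7
```

>>> {"op": "send_rows", "data": {"rows": [[4.5,[0,0,0.1],0],[4.5,[0,0,0.1],0],[4.5,[0,0,0.1],0],[4.5,[0,0,0],0]]}}

```text
t: 17.05
tool_pos: [0.5497, 0.2072, 0.1884]
tool_rot: [3.083, 0.603, -0.0]
contact_force: [-0.2, -1.1, -4.9]
opening: 0.0492
grip_force: 57.7
```

>>> {"op": "send_rows", "data": {"rows": [[4.5,[0,0,0.1],0],[4.5,[0,0,0.1],0],[4.5,[0,0,0],0]]}}

```text
t: 17.42
tool_pos: [0.5498, 0.2072, 0.1867]
tool_rot: [-3.083, -0.603, -0.0]
contact_force: [-0.2, 0.8, -4.0]
opening: 0.049
grip_force: 57.8
```

Contact is expected at a TCP height of about 0.183–0.187.

>>> {"op": "send_rows", "data": {"rows": [[4.5,[0,0,0.1],0],[4.5,[0,0,0.1],0],[4.5,[0,0,0],0]]}}

```text
t: 17.8
tool_pos: [0.5499, 0.2073, 0.185]
tool_rot: [-3.083, -0.603, -0.001]
contact_force: [-1.6, 1.1, -1.4]
opening: 0.0491
grip_force: 58.0
```

>>> {"op": "send_rows", "data": {"rows": [[4.5,[0,0,0.1],0],[4.5,[0,0,0.1],0],[4.5,[0,0,0],0]]}}

```text
t: 18.18
tool_pos: [0.5499, 0.2073, 0.183]
tool_rot: [-3.083, -0.603, -0.001]
contact_force: [-2.4, 0.7, 0.9]
opening: 0.0493
grip_force: 58.2
```

Weight is now fully on the pan. I'll let go.

>>> {"op": "send_rows", "data": {"rows": [[5.3,[0,0,0],0],[6,[0,0,0],0],[7.8,[0,0,0],0],[7.8,[0,0,0],0],[7.8,[0,0,-2],0],[7.8,[0,0,-4],0],[7.8,[0,0,-4],0],[7.8,[0,0,0],0]], "newtons": 30}}

```text
t: 19.18
tool_pos: [0.5521, 0.2078, 0.2896]
tool_rot: [-3.083, -0.603, -0.017]
contact_force: [0.5, -0.4, -0.5]
opening: 0.0779
grip_force: 0.0
```

```bash
python3 - <<'E'
from station import ctrl
from h import *
d=ctrl.get_image("scene");pickle.dump(d,open("s4.pkl","wb"))
cv2.imwrite("pics/s4.png",cv2.resize(d["frame"][130:300,230:430,::-1],(700,595),interpolation=cv2.INTER_CUBIC))
t=load("top");a=np.radians(-10.8);R=np.array([[np.cos(a),-np.sin(a)],[np.sin(a),np.cos(a)]])
g=cv2.cvtColor(t["frame"],cv2.COLOR_RGB2GRAY)[195:211,427:442];v,u=np.nonzero(g<60);print(len(u),u.mean()+427,v.mean()+195,ray(t,u.mean()+427,v.mean()+195,.06))
print(R@[-.03,-.138]+[.571,-.1835])
t=ctrl.get_image("top");P=cloud(t)
E
B=$(python3 -c 1); python3 go.py 0.522 -0.316 0.2 100
```

```text
60 432.8833333333333 202.41666666666666 [ 0.51685195 -0.31436971  0.06      ]
[ 0.51567276 -0.3134342 ]
t 19.27 shift cm [-22.35  47.41   8.39] turn 12.1 yang -67.9 q6 1.42 pos [0.5502 0.2073 0.2842] F [ 0.1 -0.9 -0.2] open 0.0779
```

View pics/s4.png

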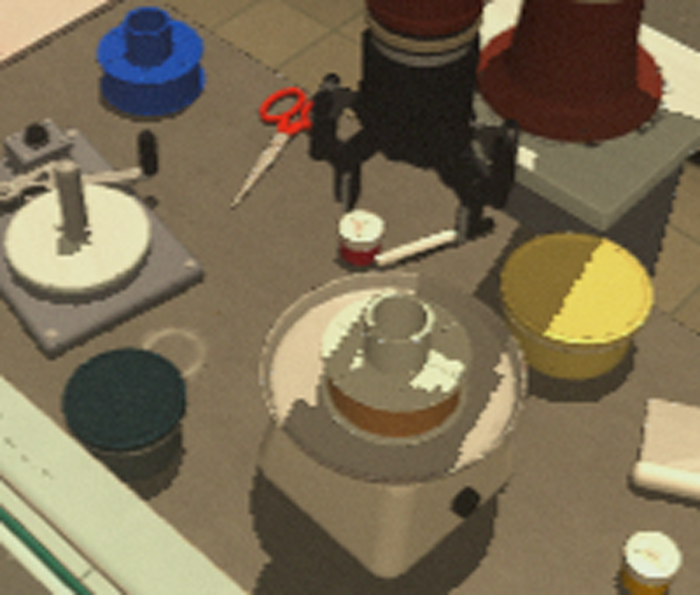

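The reel stands flat and collar up in the middle of the pan (crop 395,380), let go, and the lever is still on. Button measured at (0.5165,-0.314). I'll move over it with the fingers shut.

>>> {"op": "send_rows", "data": {"rows": [[0,[-1.3,2.6,0],0],[0,[-2.4,5.1,0],0],[0,[-2.4,5.1,0],0],[0,[-2.4,5.1,0],0],[0,[-2.4,5.1,0],0],[0,[-2.4,5.1,0],0],[0,[-2.4,5.1,0],0],[0,[-2.4,5.1,0],0],[0,[-2.4,5.1,0],0],[0,[-2.0,4.0,0],0]]}}

```text
t: 20.52
tool_pos: [0.5188, -0.3184, 0.2807]
tool_rot: [-3.081, -0.601, 0.003]
contact_force: [0.2, -0.5, 0.5]
opening: -0.0002
grip_force: 0.0
```

>>> {"op": "send_rows", "data": {"rows": [[0,[0,0,5],0],[0,[0,0,5],0],[0,[0,0,3],0],[0,[0,0,0],0]]}}

```text
t: 21.02
tool_pos: [0.5173, -0.3147, 0.1476]
tool_rot: [-3.076, -0.601, 0.01]
contact_force: [0.3, -0.6, -0.6]
opening: 0.0001
grip_force: 0.0
```

```bash
python3 go.py 0.5165 -0.314 0.065 112
```

```text
t 21.02 shift cm [-0.01 -0.03  8.26] turn 0.1 yang -67.9 q6 0.52 pos [ 0.5173 -0.3147  0.1476] F [ 0.3 -0.6 -0.6] open 0.0001
```

>>> {"op": "send_rows", "data": {"rows": [[0,[0,0,3],0],[0,[0,0,3],0],[0,[0,0,1.5],0],[0,[0,0,0],0],[0,[0,0,0],0]]}}

```text
t: 21.65
tool_pos: [0.5209, -0.3174, 0.0795]
tool_rot: [3.081, 0.603, 0.003]
contact_force: [-0.1, 0.7, 0.2]
opening: 0.0001
grip_force: 0.0
```

>>> {"op": "send_rows", "data": {"rows": [[0,[0,0,0.4],0],[0,[0,0,0.3],0],[0,[0,0,0.2],0],[0,[0,0,0],0]]}}

```text
t: 22.15
tool_pos: [0.5198, -0.3165, 0.0683]
tool_rot: [-3.083, -0.603, 0.001]
contact_force: [-0.2, 0.1, 0.5]
opening: 0.0002
grip_force: 0.0
```

>>> {"op": "send_rows", "data": {"rows": [[0,[-0.2,-0.35,0.3],0],[0,[0,0,0.2],0],[0,[0,0,0.2],0],[0,[0,0,0.2],0],[0,[0,0,0],0]]}}

```text
t: 22.78
tool_pos: [0.5167, -0.3141, 0.0593]
tool_rot: [-3.083, -0.603, 0.0]
contact_force: [0.2, -1.1, 0.1]
opening: -0.0001
grip_force: 0.0
```

>>> {"op": "send_rows", "data": {"rows": [[0,[0,0,0.2],0],[0,[0,0,0.2],0],[0,[0,0,0],0]]}}

```text
t: 23.15
tool_pos: [0.5166, -0.314, 0.0553]
tool_rot: [-3.083, -0.603, 0.001]
contact_force: [-0.8, -0.8, -0.1]
opening: -0.0
grip_force: 0.0
```

>>> {"op": "send_rows", "data": {"rows": [[0,[0,0,0.1],0],[0,[0,0,0.1],0],[0,[0,0,0],0]]}}

```text
t: 23.52
tool_pos: [0.5167, -0.3141, 0.0535]
tool_rot: [-3.083, -0.603, 0.0]
contact_force: [-0.4, 0.5, -0.7]
opening: -0.0003
grip_force: 0.0
```

>>> {"op": "send_rows", "data": {"rows": [[0,[0,0,0.1],0],[0,[0,0,0.1],0],[0,[0,0,0],0]]}}

```text
t: 23.9
tool_pos: [0.5167, -0.3141, 0.0515]
tool_rot: [-3.083, -0.603, 0.0]
contact_force: [0.7, -0.1, 0.5]
opening: 0.0001
grip_force: 0.0
```

```bash
python3 - <<'E'
from station import ctrl
from h import *
d=ctrl.get_image("scene");D=load("s4")
c=lambda f:cv2.resize(f[140:215,210:290,::-1],(400,375),interpolation=cv2.INTER_CUBIC)
cv2.imwrite("pics/s5.png",np.hstack([c(D["frame"]),c(d["frame"])]))
P=cloud(D);f=D["frame"].max(-1);Q=P[160:175,230:250];m=f[160:175,230:250]<55
q=Q[m];print(len(q),q.mean(0),q[:,2].max(),q[q[:,2]>.055].mean(0))
E
```

```text
22 [ 0.52178381 -0.31259157  0.05831865] 0.06253683367537699 [ 0.52121385 -0.31286827  0.05925659]
```

View pics/s5.png

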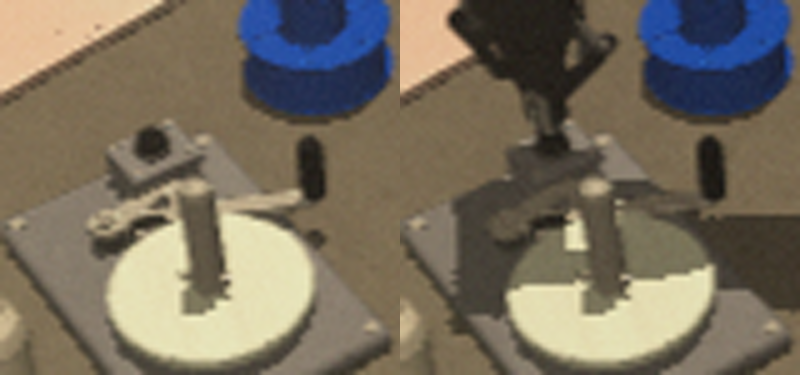

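Left: the button at crop (150,140). Right: the shut fingertips just above it at crop (550,140), not yet pressing. I'll go on down slowly.

>>> {"op": "send_rows", "data": {"rows": [[0,[0,0,0.1],0],[0,[0,0,0.1],0],[0,[0,0,0],0]]}}

```text
t: 24.32
tool_pos: [0.5167, -0.3141, 0.0494]
tool_rot: [-3.083, -0.603, 0.0]
contact_force: [-0.3, -0.2, 0.8]
opening: -0.0003
grip_force: 0.0
```

>>> {"op": "send_rows", "data": {"rows": [[0,[0,0,0.1],0],[0,[0,0,0.1],0],[0,[0,0,0],0]]}}

```text
t: 24.7
tool_pos: [0.5167, -0.3141, 0.0475]
tool_rot: [-3.083, -0.603, 0.0]
contact_force: [0.3, 0.5, 0.4]
opening: 0.0001
grip_force: 0.0
```

```bash
python3 - <<'E'
from station import ctrl
from h import *
print(ctrl.grip_point_offset)
d=ctrl.get_image("scene");P=cloud(d)
for v in range(156,176,2):
    print(v,[(u,*P[v,u].round(3).tolist(),int(d["frame"][v,u].max())) for u in(236,239,242)])
c=np.linalg.inv(d["cam_to_world"])@[*ctrl.get_obs()["tool_pos"],1];print(c[0]/c[2]*d["fx"]+d["cx"],c[1]/c[2]*d["fy"]+d["cy"])
cv2.imwrite("pics/s6.png",cv2.resize(d["frame"][130:190,210:270,::-1],(540,540),interpolation=cv2.INTER_CUBIC))
E
```

```text
0.0187
156 [(236, 0.527, -0.315, 0.117, 37), (239, 0.527, -0.295, 0.13, 33), (242, 0.517, -0.292, 0.125, 35)]
158 [(236, 0.529, -0.314, 0.11, 38), (239, 0.525, -0.301, 0.115, 35), (242, 0.524, -0.283, 0.125, 36)]
160 [(236, 0.532, -0.312, 0.103, 62), (239, 0.526, -0.302, 0.106, 41), (242, 0.514, -0.301, 0.099, 40)]
162 [(236, 0.532, -0.314, 0.093, 76), (239, 0.524, -0.308, 0.092, 69), (242, 0.513, -0.305, 0.087, 36)]
164 [(236, 0.532, -0.317, 0.082, 91), (239, 0.527, -0.305, 0.086, 76), (242, 0.514, -0.305, 0.078, 35)]
166 [(236, 0.487, -0.395, -0.004, 109), (239, 0.527, -0.308, 0.075, 73), (242, 0.508, -0.317, 0.057, 65)]
168 [(236, 0.524, -0.336, 0.046, 113), (239, 0.525, -0.313, 0.06, 32), (242, 0.516, -0.308, 0.057, 32)]
170 [(236, 0.534, -0.322, 0.051, 68), (239, 0.529, -0.309, 0.056, 31), (242, 0.518, -0.307, 0.05, 48)]
172 [(236, 0.54, -0.314, 0.05, 75), (239, 0.531, -0.309, 0.048, 68), (242, 0.522, -0.303, 0.046, 75)]
174 [(236, 0.544, -0.311, 0.045, 76), (239, 0.536, -0.302, 0.045, 75), (242, 0.527, -0.298, 0.042, 75)]
241.14679477829083 169.41983757280633
```

View pics/s6.png

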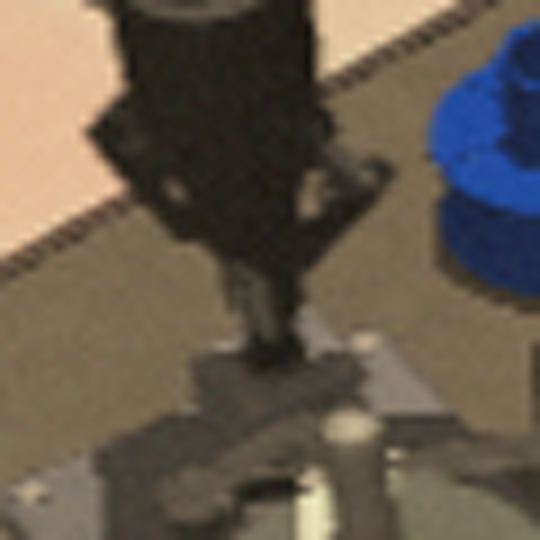

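The shut fingertips end about 12 mm above the reported TCP, just on the button (crop 270,350). I'll keep descending.

>>> {"op": "send_rows", "data": {"rows": [[0,[0.2,0,0.1],0],[0,[0,0,0.1],0],[0,[0,0,0],0]]}}

```text
t: 25.12
tool_pos: [0.5186, -0.3133, 0.0455]
tool_rot: [-3.083, -0.603, 0.0]
contact_force: [0.1, -0.0, -1.2]
opening: -0.0
grip_force: 0.0
```

>>> {"op": "send_rows", "data": {"rows": [[0,[0,0,0.1],0],[0,[0,0,0.1],0],[0,[0,0,0],0]]}}

```text
t: 25.5
tool_pos: [0.5186, -0.3133, 0.0434]
tool_rot: [-3.083, -0.603, 0.0]
contact_force: [-0.6, -0.1, -0.6]
opening: 0.0
grip_force: 0.0
```

>>> {"op": "send_rows", "data": {"rows": [[0,[0,0,0.1],0],[0,[0,0,0.1],0],[0,[0,0,0],0]]}}

```text
t: 25.88
tool_pos: [0.5185, -0.3133, 0.0414]
tool_rot: [-3.083, -0.603, 0.0]
contact_force: [-1.0, 0.2, 0.6]
opening: -0.0001
grip_force: 0.0
```

>>> {"op": "send_rows", "data": {"rows": [[0,[0,0,0.1],0],[0,[0,0,0.1],0],[0,[0,0,0],0]]}}

```text
t: 26.25
tool_pos: [0.5187, -0.3134, 0.0398]
tool_rot: [3.083, 0.603, 0.0]
contact_force: [-0.8, 0.1, 1.9]
opening: 0.0001
grip_force: 0.8
```

```bash
python3 - <<'E'
from station import ctrl
from h import *
d=ctrl.get_image("scene");P=cloud(d)
Q=P[150:180,230:252];f=d["frame"][150:180,230:252].max(-1)
for v in range(160,176):print(v,[(int(d["frame"][v,u].max()),round(float(P[v,u,2]),3)) for u in range(235,247,2)])
D=load("s4")
for q in (D,d):
    P=cloud(q)[160:180,260:285];g=q["frame"][160:180,260:285].max(-1);m=(g<60)&(P[...,2]>.05)&(P[...,2]<.095);print("grip",m.sum(),P[m].mean(0) if m.any() else 0)
E
```

```text
160 [(39, 0.104), (40, 0.108), (36, 0.111), (37, 0.114), (35, 0.12), (62, 0.116)]
161 [(59, 0.095), (53, 0.103), (37, 0.108), (39, 0.106), (36, 0.111), (104, -0.002)]
162 [(67, 0.095), (71, 0.097), (43, 0.1), (35, 0.092), (62, 0.105), (117, 0.001)]
163 [(66, 0.084), (59, 0.09), (59, 0.088), (38, 0.091), (76, 0.002), (118, -0.001)]
164 [(69, 0.078), (71, 0.086), (65, 0.084), (36, 0.084), (76, 0.046), (123, 0.003)]
165 [(83, 0.071), (67, 0.083), (69, 0.083), (32, 0.087), (68, 0.073), (128, 0.046)]
166 [(91, 0.071), (64, 0.076), (79, 0.08), (39, 0.078), (86, 0.047), (139, 0.049)]
167 [(121, 0.002), (92, 0.073), (79, 0.075), (35, 0.07), (85, 0.045), (137, 0.05)]
168 [(147, 0.05), (78, 0.064), (73, 0.07), (47, 0.067), (57, 0.052), (135, 0.043)]
169 [(73, 0.048), (43, 0.057), (56, 0.062), (41, 0.058), (44, 0.053), (133, 0.046)]
170 [(71, 0.05), (51, 0.053), (35, 0.056), (43, 0.055), (49, 0.052), (73, 0.047)]
171 [(71, 0.05), (63, 0.048), (53, 0.052), (50, 0.051), (70, 0.05), (72, 0.049)]
172 [(73, 0.052), (73, 0.046), (64, 0.047), (66, 0.047), (71, 0.048), (79, 0.05)]
173 [(73, 0.042), (77, 0.045), (73, 0.049), (74, 0.048), (75, 0.046), (67, 0.044)]
174 [(70, 0.048), (85, 0.052), (75, 0.048), (76, 0.042), (70, 0.04), (65, 0.036)]
175 [(72, 0.043), (80, 0.051), (80, 0.047), (68, 0.042), (72, 0.04), (68, 0.03)]
grip 43 [ 0.46689388 -0.19802743  0.07118985]
grip 47 [ 0.46638222 -0.19820585  0.0714711 ]
```

Contact now (1.9 N, button just touched). Next is 5–6 mm more.

>>> {"op": "send_rows", "data": {"rows": [[0,[0,0,0.1],0],[0,[0,0,0.1],0],[0,[0,0,0.1],0],[0,[0,0,0],0]]}}

```text
t: 26.8
tool_pos: [0.5192, -0.3139, 0.038]
tool_rot: [3.082, 0.603, 0.001]
contact_force: [-0.6, 0.6, 6.4]
opening: -0.0003
grip_force: 3.1
```

>>> {"op": "send_rows", "data": {"rows": [[0,[0,0,0.1],0],[0,[0,0,0.1],0],[0,[0,0,0],0],[0,[0,0,0],0]]}}

```text
t: 27.3
tool_pos: [0.5195, -0.3141, 0.0355]
tool_rot: [3.081, 0.603, 0.002]
contact_force: [0.5, -0.1, 4.2]
opening: -0.0002
grip_force: 2.2
```

>>> {"op": "send_rows", "data": {"rows": [[0,[0,0,0.1],0],[0,[0,0,0.1],0],[0,[0,0,0],0],[0,[0,0,0],0]]}}

```text
t: 27.8
tool_pos: [0.5194, -0.314, 0.0332]
tool_rot: [3.082, 0.603, 0.002]
contact_force: [1.9, -1.5, 4.8]
opening: -0.0001
grip_force: 2.6
```

```bash
cat > lev.py <<'E'
from station import ctrl
from h import *
d=ctrl.get_image("scene")
P=cloud(d);g=d["frame"].max(-1)
for n,p in(("on",(.4615,-.200)),("rest",(.4345,-.2595))):
    m=(np.hypot(P[...,0]-p[0],P[...,1]-p[1])<.02)&(g<70)&(P[...,2]>.05)&(P[...,2]<.095);print(n,m.sum())
E
python3 lev.py
```

```text
on 0
rest 47
```

The lever has sprung back to rest. I'll withdraw.

>>> {"op": "send_rows", "data": {"rows": [[0,[0,0,-1],0],[0,[0,0,-3],0],[0,[0,0,-5],0],[0,[0,0,-5],0],[0,[0,0,-4],0],[0,[0,0,0],0],[0,[0,0,0],0]]}}

```text
t: 28.72
tool_pos: [0.5176, -0.3125, 0.2107]
tool_rot: [-3.08, -0.603, 0.004]
contact_force: [-0.4, 0.3, 0.4]
opening: 0.0002
grip_force: 0.0
```

```bash
python3 lev.py; python3 - <<'E'
from station import ctrl
from h import *
d=ctrl.get_image("top");P=cloud(d)
Q=P[140:230,195:295];q=Q[(Q[...,2]>.205)&(Q[...,2]<.225)];print(len(q),cv2.minEnclosingCircle(q[:,:2].astype(np.float32)),np.median(q[:,2]))
q=Q[(Q[...,2]>.165)&(Q[...,2]<.19)];print(len(q),cv2.minEnclosingCircle(q[:,:2].astype(np.float32)),np.percentile(q[:,2],[5,50,95]))
print(ctrl.get_obs()["contact_force"]); print(ctrl.finish_job())
E
```

```text
on 0
rest 47
131 ((0.5516319870948792, 0.20927131175994873), 0.027110811322927475) 0.21460197559456606
1304 ((0.5517349243164062, 0.20962750911712646), 0.06012137606739998) [0.17135335 0.17569558 0.1810044 ]
[-0.10581862 -0.57919673  0.05433274]
the job is handed in; nothing more can be done
None
```

I handed the job in at about 29 s of the 72 s allowed. The white reel stands flat and collar up on the scale's pan, about 4 mm from its centre, the brake lever is back at rest and the arm is clear; the verdict itself was not shown to me.

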